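# Slide a wet painted tile under the air-drying hood and open the air half way

### The arm

A 6-joint arm with a two-finger parallel gripper is mounted at the origin on the work surface. World frame = base frame: x ahead of the robot, y to its left, z up, the work surface at z = 0. Lengths are in mm, angles in rad, forces in N, time in s.
With the tool pointing down it reaches from about 300 to 775 mm from the base axis. Payload 14.6 kg.
Tool frame: the origin (TCP) lies between the finger pads; the fingertips stand manip.nose_length ahead of it and the grasp point (between the pads) lies 11 mm behind it (manip.nose_length is the distance from the TCP to the fingertips, in mm); z points along the fingers, y is the line along which they close (so a half turn about z gives the same grasp; the last joint's range is limited). The gripper opens to 94 mm and grips with 3 to 60 N. Pads are 16 mm wide; open, the fingers measure 119 mm over their backs; the gripper's body (75 mm by 177 mm) begins 78 mm behind the grasp point.
Start: joints at [-1.359, 0.3, 1.521, -0, 1.321, -0.067], TCP at [151.354, -528.754, 213.446] pointing down, gripper open.
Joint ranges: [-3.03, 3.03], [-0.79, 2.21], [0.23, 2.52], [-1.04, 4.18], [0, 3.07], [-2.55, 2.55]. Speed limits (rad/s): [2.22, 2.22, 2.57, 3.14, 3.14, 3.14].

### API

Orientations are given as [roll, pitch, yaw] about the fixed x, y, z axes, in that order (R = Rz(yaw) Ry(pitch) Rx(roll)).
In Python, from cell import manip, cams, job gives the robot as it stands.
- The arm moves only by the tool jog_arm, never from a script. Its argument "commands" is a list of rows, each an object of numbers: "dx", "dy", "dz": the shift along the tool's x, y, z each as a share of 40 mm, from -1 to 1; "ax", "ay", "az": the turn, a rotation vector about the tool's x, y, z each as a share of 10 degrees, from -1 to 1; "gripper": the closure, from 0 (fully open) to 1 (shut). A call has 1 to 10 rows; each row shifts and turns the commanded pose from where the row before left it, along the tool's axes as they then stand; what a row does not reach is not made up. A row lasts 1/8 s, in which the tool goes at most 62.5 mm and 10.7 degrees, less where a joint would pass 70% of its speed; a pose out of reach is approached as far as the arm can. A call with a number of a shift or a turn outside -1 to 1 is refused whole. A call with a gripper value outside its range is refused whole. The fingers move at their own pace and stop on an object; "squeeze" is the grip in N (left out, the last holds). Time passes only in rows, so rows that do not move let the fingers close. It gives the time, the measured TCP pose, the force, the opening and the grip force at its end, in the units of the state.
- manip.read_state(): the state, without advancing time (a new reading comes with each control period).
- cams.camera(name): name is "side" or "top" or "wrist"; returns a dict with "image" (480x640x3 uint8, red, green, blue), "fx", "fy", "cx", "cy" (pixels), "world_to_cam" (4x4, takes a point from world to camera coordinates). Camera axes: x right, y down, z forward; pixel columns grow to the right and rows downward; lengths in mm; the calibration is good to about 2 mm. A picture is of the moment at which its call begins. There is no depth.
- job.sign_off(): hands the job in; it is judged then, once.
The state is a dict: "clock": time; "joints": joint angles; "qd": joint speeds; "effort": joint torques, N m; "eef_pos": TCP position; "eef_rot": TCP orientation; "wrist_force": force on the tool from outside, world axes, zero at the start; "moment": the same for the moment, N m; "finger_gap": finger opening in mm; "finger_force": force on a finger pad.
Only numpy, scipy, OpenCV 4.12 (cv2) and the standard library are available. Lean on these libraries where they do the work, as an engineer would, in place of code of your own. Each camera call takes 0.05 s, during which the arm holds its last target. There are 200 camera calls.

### The job

Take the tile carrier by its wooden post and slide it between the guide rails, under the clear hood and its air bar, until it is fully home with the red spring buffer at the back pressed right in; feel for it, do not ram it, and keep the fingers off the wet painted tile. Then turn the blue air-valve lever from closed to half open (45 degrees) and let go. Leave the bottle, the bowl and the jar where they stand.

Things in the scene. Friction and masses are not known exactly. Their poses are not given: they have to be found in the camera images.
- carrier: Loose plywood board 150 mm long (x) by 120 mm wide (y) by 14 mm thick, about 0.65 kg with its tile; origin under the middle of the board, on the bench. Its front edge is at x = +75 mm and enters the hood first. A dark wooden post 28 mm (x) by 24 mm (y) stands at x = -57 mm, y = 0, from z = 14 mm to z = 74 mm: grip it across y.
- tile: Wet painted ceramic tile fixed on the carrier: 92 mm (x) by 106 mm (y) by 9 mm, from x = -21 to +71 mm of the carrier, its top 23 mm above the bench. Origin: on top of the board, at the carrier's x = y = 0. Fingers must not touch it.
- hood: Fixed drying hood. Origin on the bench under the middle of the roof's near edge; x points into the hood along the lane. Clear roof: underside 185 mm up, top 193 mm, x = 0 to 220 mm, y = -106 to +106 mm. White side walls under it, inner faces at y = +-100 mm. Grey blower box on the roof from x = 115 mm, up to z = 238 mm.
- lane_mouth (a point): Lane on the bench under the hood, midway between the near ends of its straight rails, at the hood's x = 10 mm; axes as the hood's. Two rails 20 mm high, inner faces 62.5 mm either side; flared mouths reach 36 mm nearer the robot. A block with the red buffer closes the lane at a depth that varies: at home the post stands 8 to 24 mm beyond the roof's near edge, so the gripper must lean back.
- air_bar (a point): Middle of the steel air bar that crosses the lane, 24 mm square in section, its underside 48 mm above the bench; the board and tile pass beneath it, the post stays in front of it.
- buffer (a joint): Travel of the red spring buffer that the front edge of the carrier pushes: 0 m untouched, 0.010 m pressed right in against its block. Weak spring, about 1 N; the carrier's friction holds it in.
- valve (a joint): Angle of the blue valve lever: 0 rad closed (lever points along the hood's -x, towards the robot), pi/2 fully open (lever along the pipe, towards the hood's -y); grows anticlockwise seen from above. It starts closed or nearly so and stays where it is left.
- valve_axis (a point): Centre of the valve's upright turning axis, at lever height, 98 mm above the bench; axes as the hood's. Below it the air pipe runs along y, 60 mm above the bench, from the hood's -y wall to 120 mm beyond the axis, then down to the bench.
- valve_grip (a point): Grip point of the lever, 85 mm from the axis, at mid height of the blue sleeve: 72 mm long, 16 mm wide, 14 mm high. Turns with the lever; its -x axis points away from the valve's axis.
- paint_bottle: Orange paint bottle, 54 mm across, 135 mm high; origin under its middle. Bystander.
- bowl: White bowl, 110 mm across, 45 mm high; origin under its middle. Bystander.
- jar: Yellow jar, 68 mm across, 85 mm high; origin under its middle. Bystander.
Things that resemble listed ones, but are neither listed nor needed, are in the scene too. There is more than one size of the carrier; the one meant has the size given above.

How it is judged:
By the outcome, as a careful person would: the job done as asked, in the order asked, and still so for the second after the job is handed in, with the robot touching nothing.
It also fails if it takes over 62 s, if anything falls off the work surface, if the arm or the gripper's body presses on something with over 40 N, if the wrist force passes 120 N, or if a joint passes its speed limit or range.

## Working session

There is one attempt and no reset: what is moved stays moved. The work goes in short steps, Python scripts to look and compute and a tool call to move; the robot and the scene stay as the last step left them, time stands still between calls to the robot, and variables do not carry over. Pictures are saved under pics/ and viewed, at most 10 in all, crops included, and the job is handed in when it is done.

Besides the shell and the picture viewer there is one more tool, called in YAML: its name, and indented under it one key for each argument. jog_arm: Moves the arm, as the interface text tells. Shift numbers are shares of 40 mm and turn numbers shares of 10 degrees, none past 1 either way. Its arguments: {"type":"object","properties":{"commands":{"type":"array"},"squeeze":{"type":"number"}},"required":["commands"]}

```bash
mkdir -p pics; python3 - <<'E'
from cell import manip,cams
import cv2
print(manip.nose_length, manip.read_state())
for n in ("side","top"):
    c=cams.camera(n); cv2.imwrite(f"pics/{n}0.png",c["image"][:,:,::-1]); print(n,c["fx"],c["fy"],c["cx"],c["cy"],c["world_to_cam"].tolist() if hasattr(c["world_to_cam"],'tolist') else c["world_to_cam"])
E
```

```text
8.0 {'clock': 0.0, 'joints': array([-1.35861618e+00,  3.00478778e-01,  1.52158323e+00,  1.06196977e-05,
        1.32071338e+00, -6.65461351e-02]), 'qd': array([ 0.00011267, -0.00102103,  0.00124177, -0.00061271,  0.00154145,
        0.00028082]), 'effort': array([-1.36297320e-03, -5.31805944e+01, -3.52735555e+01,  7.07765669e-02,
        2.44184292e-02, -9.08290872e-05]), 'eef_pos': array([ 151.29599159, -528.51260915,  212.88120997]), 'eef_rot': array([-3.14041323e+00, -8.89114553e-05,  2.78723593e-01]), 'wrist_force': array([-0.61934324,  0.28024757,  0.1984882 ]), 'moment': array([-0.01597874,  0.04099248,  0.03590999]), 'finger_force': 0.0, 'finger_gap': 94.0679829188843}
side 469.95009663936133 469.95009663936133 320.9727419930864 242.75924980771617 [[-0.8132422731700807, -0.5818511635863134, -0.009285933577899481, 452.0105315915795], [-0.29753967321486113, 0.4294733187047352, -0.8526563266544935, 229.31909962046205], [0.5001071365141212, -0.690653235679088, -0.5223896630424958, 761.9117062474303], [0.0, 0.0, 0.0, 1.0]]
top 573.936373200447 573.936373200447 319.68107925841815 245.90630463640323 [[0.014877333743306962, -0.9998863517349512, -0.0024389659406489138, 35.94671469215323], [-0.995513311289213, -0.014584220139025767, -0.09349089564723626, 546.3158872641881], [0.09344470015295808, 0.0038189183162016184, -0.9956171472389466, 1062.67329506635], [0.0, 0.0, 0.0, 1.0]]
```

View pics/top0.png

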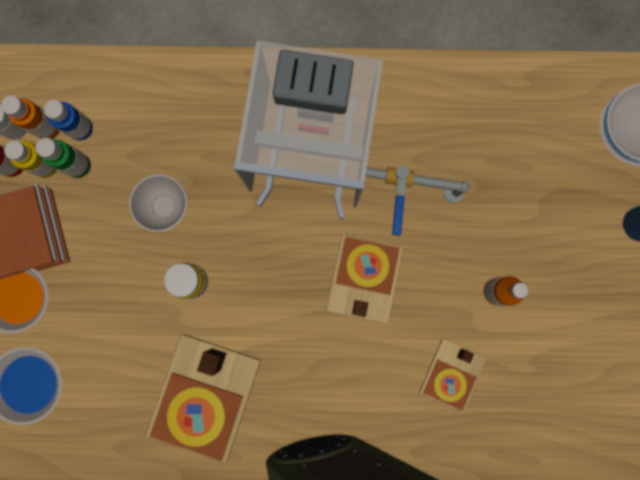

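View pics/side0.png

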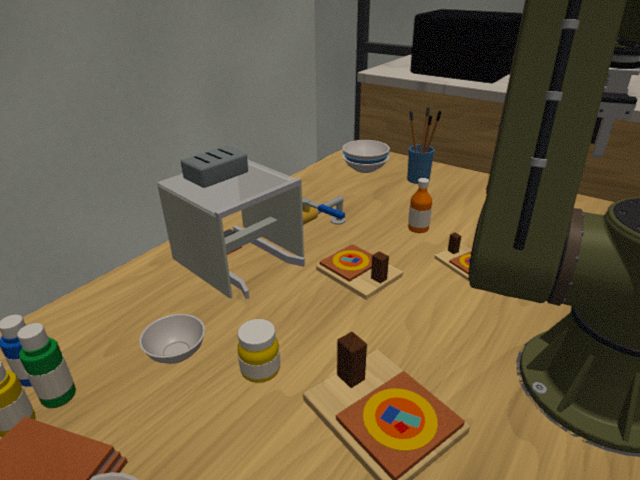

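```bash
cat > h.py <<'E'
import numpy as np,cv2
from cell import manip,cams
def ray(c,u,v,z):
    T=np.array(c["world_to_cam"]);R=T[:3,:3];o=-R.T@T[:3,3]
    d=R.T@np.array([(u-c["cx"])/c["fx"],(v-c["cy"])/c["fy"],1]);return o+d*(z-o[2])/d[2]
def proj(c,p):
    T=np.array(c["world_to_cam"]);q=T[:3,:3]@np.asarray(p,float)+T[:3,3]
    return np.array([c["fx"]*q[0]/q[2]+c["cx"],c["fy"]*q[1]/q[2]+c["cy"]])
E
python3 - <<'E'
from h import *
c=cams.camera("top");im=c["image"].astype(np.uint8)
cr=cv2.resize(im[40:235,230:480],None,fx=3.1,fy=3.1,interpolation=cv2.INTER_CUBIC);cv2.imwrite("pics/hoodtop.png",cr[:,:,::-1])
hsv=cv2.cvtColor(im,cv2.COLOR_RGB2HSV)
print("px board/tile/post",hsv[300,345],hsv[283,345],hsv[308,360],hsv[300,420])
sub=np.zeros(im.shape[:2],np.uint8);sub[230:330,320:412]=1
m=((hsv[...,1]>125)&(sub>0)).astype(np.uint8)
m=cv2.morphologyEx(m,cv2.MORPH_OPEN,np.ones((3,3)))
cs,_=cv2.findContours(m,cv2.RETR_EXTERNAL,cv2.CHAIN_APPROX_NONE)
k=max(cs,key=cv2.contourArea);print(cv2.contourArea(k))
W=np.array([ray(c,u,v,23)[:2] for u,v in cv2.convexHull(k)[:,0]],np.float32)
r=cv2.minAreaRect(W);print(r);print([proj(c,[*p,23]).round(1).tolist() for p in cv2.boxPoints(r)])
# blue lever
m=((abs(hsv[...,0].astype(int)-112)<12)&(hsv[...,1]>150));m[:180]=0;m[250:]=0;m[:,:380]=0;m[:,420:]=0
ys,xs=np.nonzero(m);W=np.array([ray(c,u,v,105)[:2] for u,v in zip(xs,ys)],np.float32);print("lever",cv2.minAreaRect(W))
E
```

```text
px board/tile/post [ 19 104 166] [ 11 173 127] [ 12 163  64] [ 18 126 150]
4028.0
((485.3295593261719, -58.621490478515625), (187.24737548828125, 141.71534729003906), 0.0005379071808420122)
[[335.4, 328.0], [411.0, 329.2], [411.0, 230.0], [336.6, 228.9]]
lever ((595.8998413085938, -93.98731994628906), (11.824691772460938, 66.77819061279297), 85.01428985595703)
```

View pics/hoodtop.png

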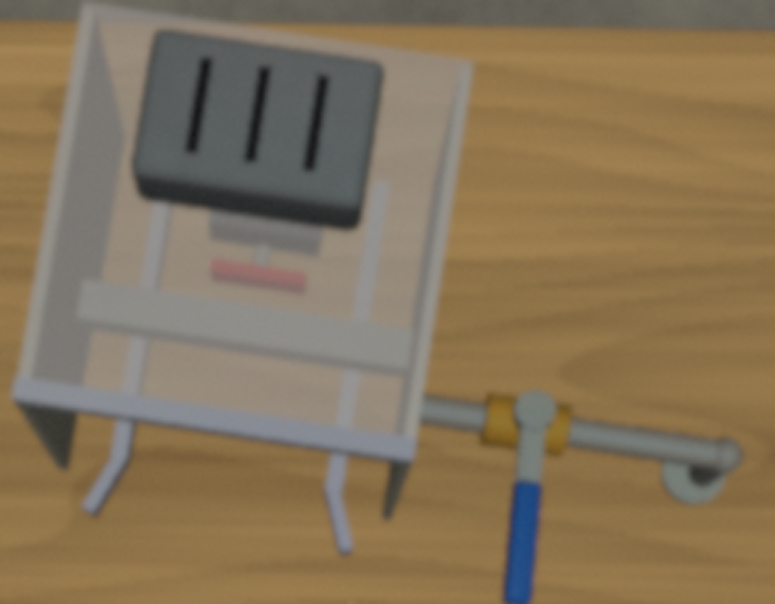

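```bash
python3 - <<'E'
from h import *
c=cams.camera("top");im=c["image"].astype(np.uint8)
hsv=cv2.cvtColor(im,cv2.COLOR_RGB2HSV).astype(int)
m=((hsv[...,0]<15)&(hsv[...,1]>140)&(hsv[...,2]>80)).astype(np.uint8)
m[:228]=0;m[300:]=0;m[:,:320]=0;m[:,412:]=0
cs,_=cv2.findContours(m,cv2.RETR_EXTERNAL,cv2.CHAIN_APPROX_NONE)
k=max(cs,key=cv2.contourArea)
W=np.array([ray(c,u,v,23)[:2] for u,v in k[:,0]],np.float32)
r=cv2.minAreaRect(W);print("tile",r,[proj(c,[*p,23]).round(1).tolist() for p in cv2.boxPoints(r)])
mp=((hsv[...,2]<85)).astype(np.uint8);mp[:298]=0;mp[320:]=0;mp[:,:345]=0;mp[:,375:]=0
ys,xs=np.nonzero(mp);print("post pix",xs.min(),xs.max(),ys.min(),ys.max(),xs.mean(),ys.mean(),len(xs), ray(c,xs.mean(),ys.mean(),50))
def P(u,v,z): return ray(c,230+(u+.5)/3.1-.5,40+(v+.5)/3.1-.5,z).round(1)
print("lever: gap")
for nm,u,v,z in [("roofL",14,402,185),("roofR",412,459,185),("roofLt",16,380,193),("roofRt",414,437,193),("backL",85,3,193),("backR",472,65,193),("railL outer bend",119,455,20),("railL in bend",131,455,20),("railR inner bend",326,487,20),("railL in far",155,210,20),("railL out far",170,210,20),("railR in far",376,185,20),("railR out far",388,185,20),("axis",535,408,104),("sleeve in",526,482,105),("sleeve end",518,602,105),("barL lo",78,318,72),("barR lo",408,370,72),("barL hi",82,280,72),("barR hi",412,332,72),("bufL near",212,276,20),("bufR near",304,290,20)]: print(nm,P(u,v,z))
E
```

```text
tile ((510.6809387207031, -46.87675094604492), (103.76522064208984, 90.38653564453125), 78.92282104492188) [[389.6, 294.3], [398.9, 247.5], [345.4, 236.3], [335.7, 282.9]]
post pix 353 366 301 315 359.4825581395349 307.9593023255814 172 [430.17507271 -30.80066096  50.        ]
lever: gap
roofL [654.7 185.4 185. ]
roofR [627.2 -25.2 185. ]
roofLt [664.6 183.4 193. ]
roofRt [637.3 -25.6 193. ]
backL [870.6 152.3 193. ]
backR [839.1 -54.9 193. ]
railL outer bend [659.8 145.1  20. ]
railL in bend [659.9 137.7  20. ]
railR inner bend [641.5  16.4  20. ]
railL in far [816.4 126.1  20. ]
railL out far [816.6 116.7  20. ]
railR in far [834.6 -12.7  20. ]
railR out far [834.7 -20.3  20. ]
axis [ 674.  -101.3  104. ]
sleeve in [630.7 -96.  105. ]
sleeve end [561.6 -91.6 105. ]
barL lo [731.9 166.5  72. ]
barR lo [703.1 -30.3  72. ]
barL hi [755.1 164.7  72. ]
barR hi [726.2 -32.5  72. ]
bufL near [774.4  89.5  20. ]
bufR near [766.3  31.7  20. ]
```

```bash
cat >> h.py <<'E'
from scipy.spatial.transform import Rotation as Ro
HO=np.array([641,78.5]);HY=-.142
hx=np.array([np.cos(HY),np.sin(HY)]);hy=np.array([-np.sin(HY),np.cos(HY)])
def tool(yaw,lean):  # lean deg: tool z tips forward
    return Ro.from_euler('z',yaw)*Ro.from_euler('x',np.pi)*Ro.from_euler('y',np.radians(lean))
def grasp2tcp(g,R): return np.asarray(g,float)+11*R.apply([0,0,1])
def plan(p1,R1,n=None,p0=None,R0=None):
    s=manip.read_state()
    if p0 is None: p0=s["eef_pos"]
    if R0 is None: R0=Ro.from_euler('xyz',s["eef_rot"])
    p1=np.asarray(p1,float); rv=(R0.inv()*R1).as_rotvec(degrees=True)
    need=max(np.ceil(np.linalg.norm(p1-p0)/38),np.ceil(np.abs(rv).max()/9.5),1)
    n=int(n or need); st=Ro.from_rotvec(rv/n,degrees=True);R=R0
    print("n",n,"dist",np.linalg.norm(p1-p0).round(1),"rot",rv.round(1))
    for i in range(n):
        d=R.inv().apply((p1-p0)/n)/40; a=rv/n/10
        print(dict(zip("dx dy dz ax ay az".split(),[float(v) for v in np.r_[d,a].round(2)])))
        R=R*st
    return p1,R1
def hood(p): d=np.asarray(p[:2])-HO; return np.array([d@hx,d@hy])
def where():
    s=manip.read_state();R=Ro.from_euler('xyz',s["eef_rot"]);g=s["eef_pos"]-11*R.apply([0,0,1]);z=R.apply([0,0,1]);y=R.apply([0,1,0])
    print("t",round(s["clock"],2),"grasp",g.round(1),"hood",hood(g).round(1),"z",z.round(3),"yawdeg",np.degrees(np.arctan2(y[0],-y[1])).round(2),"F",s["wrist_force"].round(1),"gap",round(s["finger_gap"],1),"ff",round(s["finger_force"],1))
E
python3 - <<'E'
from h import *
R=tool(-.194,35);g=np.array([430.3,-31.1,57]);z=R.apply([0,0,1])
a=plan(grasp2tcp(g-110*z,R),R)
plan(grasp2tcp(g,R),R,None,*a)
E
```

```text
n 15 dist 560.4 rot [-8.3 34.3 26.2]
{'dx': 0.59, 'dy': -0.71, 'dz': 0.13, 'ax': -0.06, 'ay': 0.23, 'az': 0.17}
{'dx': 0.56, 'dy': -0.73, 'dz': 0.14, 'ax': -0.06, 'ay': 0.23, 'az': 0.17}
{'dx': 0.54, 'dy': -0.75, 'dz': 0.16, 'ax': -0.06, 'ay': 0.23, 'az': 0.17}
{'dx': 0.51, 'dy': -0.77, 'dz': 0.17, 'ax': -0.06, 'ay': 0.23, 'az': 0.17}
{'dx': 0.47, 'dy': -0.78, 'dz': 0.18, 'ax': -0.06, 'ay': 0.23, 'az': 0.17}
{'dx': 0.44, 'dy': -0.8, 'dz': 0.19, 'ax': -0.06, 'ay': 0.23, 'az': 0.17}
{'dx': 0.41, 'dy': -0.81, 'dz': 0.2, 'ax': -0.06, 'ay': 0.23, 'az': 0.17}
{'dx': 0.38, 'dy': -0.83, 'dz': 0.21, 'ax': -0.06, 'ay': 0.23, 'az': 0.17}
{'dx': 0.34, 'dy': -0.84, 'dz': 0.22, 'ax': -0.06, 'ay': 0.23, 'az': 0.17}
{'dx': 0.31, 'dy': -0.85, 'dz': 0.22, 'ax': -0.06, 'ay': 0.23, 'az': 0.17}
{'dx': 0.27, 'dy': -0.86, 'dz': 0.22, 'ax': -0.06, 'ay': 0.23, 'az': 0.17}
{'dx': 0.24, 'dy': -0.87, 'dz': 0.23, 'ax': -0.06, 'ay': 0.23, 'az': 0.17}
{'dx': 0.2, 'dy': -0.88, 'dz': 0.23, 'ax': -0.06, 'ay': 0.23, 'az': 0.17}
{'dx': 0.17, 'dy': -0.89, 'dz': 0.23, 'ax': -0.06, 'ay': 0.23, 'az': 0.17}
{'dx': 0.13, 'dy': -0.9, 'dz': 0.22, 'ax': -0.06, 'ay': 0.23, 'az': 0.17}
n 3 dist 110.0 rot [0. 0. 0.]
{'dx': -0.0, 'dy': -0.0, 'dz': 0.92, 'ax': 0.0, 'ay': 0.0, 'az': 0.0}
{'dx': -0.0, 'dy': -0.0, 'dz': 0.92, 'ax': 0.0, 'ay': 0.0, 'az': 0.0}
{'dx': -0.0, 'dy': -0.0, 'dz': 0.92, 'ax': 0.0, 'ay': 0.0, 'az': 0.0}
```

jog_arm:
  commands:
    - {"dx":0.59,"dy":-0.71,"dz":0.13,"ax":-0.06,"ay":0.23,"az":0.17}
    - {"dx":0.56,"dy":-0.73,"dz":0.14,"ax":-0.06,"ay":0.23,"az":0.17}
    - {"dx":0.54,"dy":-0.75,"dz":0.16,"ax":-0.06,"ay":0.23,"az":0.17}
    - {"dx":0.51,"dy":-0.77,"dz":0.17,"ax":-0.06,"ay":0.23,"az":0.17}
    - {"dx":0.47,"dy":-0.78,"dz":0.18,"ax":-0.06,"ay":0.23,"az":0.17}
    - {"dx":0.44,"dy":-0.8,"dz":0.19,"ax":-0.06,"ay":0.23,"az":0.17}
    - {"dx":0.41,"dy":-0.81,"dz":0.2,"ax":-0.06,"ay":0.23,"az":0.17}
    - {"dx":0.38,"dy":-0.83,"dz":0.21,"ax":-0.06,"ay":0.23,"az":0.17}
    - {"dx":0.34,"dy":-0.84,"dz":0.22,"ax":-0.06,"ay":0.23,"az":0.17}
    - {"dx":0.31,"dy":-0.85,"dz":0.22,"ax":-0.06,"ay":0.23,"az":0.17}

```text
schema error: expected keys dx, dy, dz, ax, ay, az, gripper
```

jog_arm:
  commands:
    - {"dx":0.27,"dy":-0.86,"dz":0.22,"ax":-0.06,"ay":0.23,"az":0.17}
    - {"dx":0.24,"dy":-0.87,"dz":0.23,"ax":-0.06,"ay":0.23,"az":0.17}
    - {"dx":0.2,"dy":-0.88,"dz":0.23,"ax":-0.06,"ay":0.23,"az":0.17}
    - {"dx":0.17,"dy":-0.89,"dz":0.23,"ax":-0.06,"ay":0.23,"az":0.17}
    - {"dx":0.13,"dy":-0.9,"dz":0.22,"ax":-0.06,"ay":0.23,"az":0.17}
    - {}
    - {}

```text
schema error: expected keys dx, dy, dz, ax, ay, az, gripper
```

```bash
python3 - <<'E'
from h import *
where()
c=cams.camera("wrist");cv2.imwrite("pics/w1.png",c["image"][:,:,::-1])
np.save("w1.npy",{k:c[k] for k in c},allow_pickle=True)
for p in [(430.3,-31.1,74),(430.3,-31.1,14)]: print(proj(c,p))
R=tool(-.194,35);g=np.array([430.3,-31.1,57]);plan(grasp2tcp(g,R),R)
E
```

```text
t 0.2 grasp [ 151.3 -528.6  224.1] hood [-398.8 -670.3] z [-0.     0.001 -1.   ] yawdeg 15.97 F [-0.6  0.7 -0.1] gap 94.3 ff 0.0
[-372.40906919 -454.31477664]
[-228.86854169 -329.44400735]
n 16 dist 595.8 rot [-8.3 34.3 26.2]
{'dx': 0.64, 'dy': -0.62, 'dz': 0.26, 'ax': -0.05, 'ay': 0.21, 'az': 0.16}
{'dx': 0.61, 'dy': -0.64, 'dz': 0.28, 'ax': -0.05, 'ay': 0.21, 'az': 0.16}
{'dx': 0.58, 'dy': -0.66, 'dz': 0.29, 'ax': -0.05, 'ay': 0.21, 'az': 0.16}
{'dx': 0.55, 'dy': -0.68, 'dz': 0.31, 'ax': -0.05, 'ay': 0.21, 'az': 0.16}
{'dx': 0.52, 'dy': -0.7, 'dz': 0.32, 'ax': -0.05, 'ay': 0.21, 'az': 0.16}
{'dx': 0.49, 'dy': -0.72, 'dz': 0.33, 'ax': -0.05, 'ay': 0.21, 'az': 0.16}
{'dx': 0.46, 'dy': -0.73, 'dz': 0.35, 'ax': -0.05, 'ay': 0.21, 'az': 0.16}
{'dx': 0.42, 'dy': -0.75, 'dz': 0.36, 'ax': -0.05, 'ay': 0.21, 'az': 0.16}
{'dx': 0.39, 'dy': -0.76, 'dz': 0.36, 'ax': -0.05, 'ay': 0.21, 'az': 0.16}
{'dx': 0.35, 'dy': -0.78, 'dz': 0.37, 'ax': -0.05, 'ay': 0.21, 'az': 0.16}
{'dx': 0.31, 'dy': -0.79, 'dz': 0.38, 'ax': -0.05, 'ay': 0.21, 'az': 0.16}
{'dx': 0.28, 'dy': -0.8, 'dz': 0.38, 'ax': -0.05, 'ay': 0.21, 'az': 0.16}
{'dx': 0.24, 'dy': -0.81, 'dz': 0.38, 'ax': -0.05, 'ay': 0.21, 'az': 0.16}
{'dx': 0.2, 'dy': -0.82, 'dz': 0.38, 'ax': -0.05, 'ay': 0.21, 'az': 0.16}
{'dx': 0.16, 'dy': -0.83, 'dz': 0.38, 'ax': -0.05, 'ay': 0.21, 'az': 0.16}
{'dx': 0.13, 'dy': -0.84, 'dz': 0.38, 'ax': -0.05, 'ay': 0.21, 'az': 0.16}
```

View pics/w1.png

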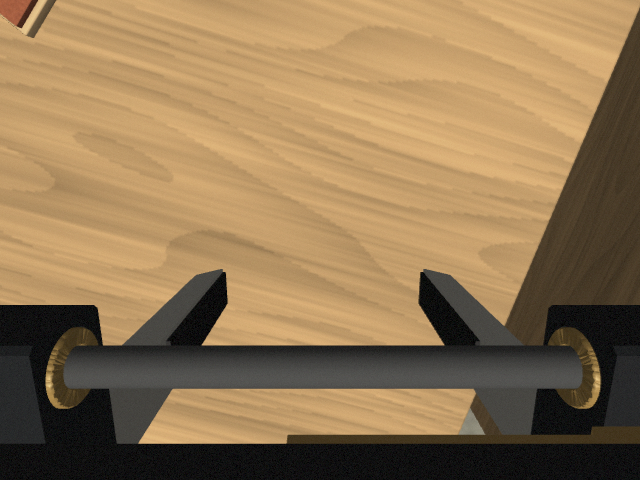

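The arm did not move because every row needs all seven keys. The wrist picture only shows bench between the fingers, with the small carrier's corner at (30,20).

jog_arm:
  commands:
    - {"dx":0.59,"dy":-0.71,"dz":0.13,"ax":-0.06,"ay":0.23,"az":0.17,"gripper":0}
    - {"dx":0.56,"dy":-0.73,"dz":0.14,"ax":-0.06,"ay":0.23,"az":0.17,"gripper":0}
    - {"dx":0.54,"dy":-0.75,"dz":0.16,"ax":-0.06,"ay":0.23,"az":0.17,"gripper":0}
    - {"dx":0.51,"dy":-0.77,"dz":0.17,"ax":-0.06,"ay":0.23,"az":0.17,"gripper":0}
    - {"dx":0.47,"dy":-0.78,"dz":0.18,"ax":-0.06,"ay":0.23,"az":0.17,"gripper":0}
    - {"dx":0.44,"dy":-0.8,"dz":0.19,"ax":-0.06,"ay":0.23,"az":0.17,"gripper":0}
    - {"dx":0.41,"dy":-0.81,"dz":0.2,"ax":-0.06,"ay":0.23,"az":0.17,"gripper":0}
    - {"dx":0.38,"dy":-0.83,"dz":0.21,"ax":-0.06,"ay":0.23,"az":0.17,"gripper":0}
    - {"dx":0.34,"dy":-0.84,"dz":0.22,"ax":-0.06,"ay":0.23,"az":0.17,"gripper":0}
    - {"dx":0.31,"dy":-0.85,"dz":0.22,"ax":-0.06,"ay":0.23,"az":0.17,"gripper":0}

```text
clock: 1.5
eef_pos: [299.4, -188.9, 162.0]
eef_rot: [3.096, -0.413, -0.014]
wrist_force: [0.8, -0.6, -0.8]
finger_gap: 93.6
finger_force: 0.0
```

jog_arm:
  commands:
    - {"dx":0.27,"dy":-0.86,"dz":0.22,"ax":-0.06,"ay":0.23,"az":0.17,"gripper":0}
    - {"dx":0.24,"dy":-0.87,"dz":0.23,"ax":-0.06,"ay":0.23,"az":0.17,"gripper":0}
    - {"dx":0.2,"dy":-0.88,"dz":0.23,"ax":-0.06,"ay":0.23,"az":0.17,"gripper":0}
    - {"dx":0.17,"dy":-0.89,"dz":0.23,"ax":-0.06,"ay":0.23,"az":0.17,"gripper":0}
    - {"dx":0.13,"dy":-0.9,"dz":0.22,"ax":-0.06,"ay":0.23,"az":0.17,"gripper":0}
    - {"dx":0,"dy":0,"dz":0,"ax":0,"ay":0,"az":0,"gripper":0}
    - {"dx":0,"dy":0,"dz":0,"ax":0,"ay":0,"az":0,"gripper":0}

```text
clock: 2.38
eef_pos: [366.2, -35.9, 136.4]
eef_rot: [3.113, -0.595, -0.161]
wrist_force: [0.1, 0.6, 0.3]
finger_gap: 94.0
finger_force: 0.0
```

```bash
python3 - <<'E'
from h import *
where()
c=cams.camera("wrist");cv2.imwrite("pics/w2.png",c["image"][:,:,::-1])
import pickle;pickle.dump(c,open("w2.pkl","wb"))
for p in [(430.3,-31.1,74),(430.3,-31.1,14)]: print(proj(c,p))
R=tool(-.194,35);g=np.array([430.3,-31.1,57]);plan(grasp2tcp(g,R),R)
E
```

```text
t 2.38 grasp [360.2 -34.6 145.5] hood [-262.  -151.7] z [ 0.548 -0.118 -0.828] yawdeg -10.16 F [0.1 0.6 0.3] gap 94.0 ff 0.0
[295.39843659 223.82965504]
[298.31611809 253.03355428]
n 3 dist 113.0 rot [0.6 0.9 1.5]
{'dx': 0.06, 'dy': -0.15, 'dz': 0.93, 'ax': 0.02, 'ay': 0.03, 'az': 0.05}
{'dx': 0.05, 'dy': -0.15, 'dz': 0.93, 'ax': 0.02, 'ay': 0.03, 'az': 0.05}
{'dx': 0.05, 'dy': -0.15, 'dz': 0.93, 'ax': 0.02, 'ay': 0.03, 'az': 0.05}
```

View pics/w2.png

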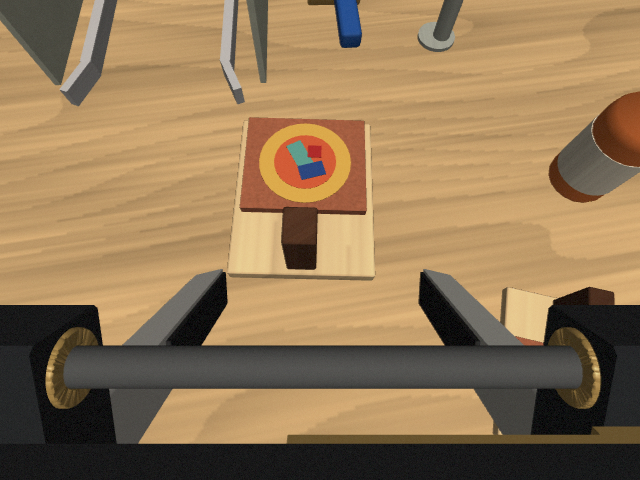

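The wrist view shows the carrier's post at about (300,222) at its top and (300,262) at its foot, matching the prediction within a few pixels.

jog_arm:
  commands:
    - {"dx":0.06,"dy":-0.14,"dz":0.93,"ax":0.02,"ay":0.03,"az":0.05,"gripper":0}
    - {"dx":0.05,"dy":-0.14,"dz":0.93,"ax":0.02,"ay":0.03,"az":0.05,"gripper":0}
    - {"dx":0.05,"dy":-0.14,"dz":0.93,"ax":0.02,"ay":0.03,"az":0.05,"gripper":0}
    - {"dx":0,"dy":0,"dz":0,"ax":0,"ay":0,"az":0,"gripper":0}

```text
clock: 2.92
eef_pos: [426.4, -37.7, 60.0]
eef_rot: [3.125, -0.609, -0.192]
wrist_force: [-0.2, -0.5, -0.3]
finger_gap: 93.9
finger_force: 0.0
```

```bash
python3 - <<'E'
from h import *
where()
R=tool(-.194,35);g=np.array([430.3,-31.5,57]);plan(grasp2tcp(g,R),R)
E
```

```text
t 2.92 grasp [420.3 -36.4  69.1] hood [-202.2 -144.9] z [ 0.558 -0.125 -0.82 ] yawdeg -11.51 F [-0.2 -0.5 -0.3] gap 93.9 ff 0.0
n 1 dist 16.5 rot [0.9 0.1 0.1]
{'dx': 0.01, 'dy': -0.18, 'dz': 0.37, 'ax': 0.09, 'ay': 0.01, 'az': 0.01}
```

jog_arm:
  commands:
    - {"dx":0.01,"dy":-0.18,"dz":0.37,"ax":0.09,"ay":0.01,"az":0.01,"gripper":0}
    - {"dx":0,"dy":0,"dz":0,"ax":0,"ay":0,"az":0,"gripper":0}
    - {"dx":0,"dy":0,"dz":0,"ax":0,"ay":0,"az":0,"gripper":0}

```text
clock: 3.3
eef_pos: [436.6, -32.0, 49.9]
eef_rot: [-3.14, -0.615, -0.193]
wrist_force: [0.2, -0.1, -0.5]
finger_gap: 94.0
finger_force: 0.0
```

```bash
python3 - <<'E'
from h import *
where()
R=tool(-.194,35);g=np.array([430.3,-31.5,57]);plan(grasp2tcp(g,R),R)
E
```

```text
t 3.3 grasp [430.4 -30.8  58.9] hood [-193. -138.] z [ 0.566 -0.11  -0.817] yawdeg -11.05 F [ 0.2 -0.1 -0.5] gap 94.0 ff 0.0
n 1 dist 2.1 rot [-0.1 -0.2  0. ]
{'dx': -0.03, 'dy': 0.02, 'dz': 0.04, 'ax': -0.01, 'ay': -0.02, 'az': 0.0}
```

jog_arm:
  commands:
    - {"dx":-0.03,"dy":0.02,"dz":0.04,"ax":0,"ay":0,"az":0,"gripper":1}
    - {"dx":0,"dy":0,"dz":0,"ax":0,"ay":0,"az":0,"gripper":1}
    - {"dx":0,"dy":0,"dz":0,"ax":0,"ay":0,"az":0,"gripper":1}
    - {"dx":0,"dy":0,"dz":0,"ax":0,"ay":0,"az":0,"gripper":1}
    - {"dx":0,"dy":0,"dz":0,"ax":0,"ay":0,"az":0,"gripper":1}
    - {"dx":0,"dy":0,"dz":0,"ax":0,"ay":0,"az":0,"gripper":1}
  squeeze: 25

```text
clock: 4.05
eef_pos: [436.6, -32.2, 47.0]
eef_rot: [-3.139, -0.614, -0.193]
wrist_force: [0.1, 0.9, -0.9]
finger_gap: 37.5
finger_force: 0.0
```

```bash
python3 - <<'E'
from h import *
where()
# pre-entry: post at hood x=-172,y=0, yaw HY
R=tool(HY,35);p=HO-172*hx;g=np.array([*p,manip.read_state()["eef_pos"][2]+9.0]);plan(grasp2tcp(g,R),R,8)
E
```

```text
t 4.05 grasp [430.4 -31.   56. ] hood [-193.  -138.2] z [ 0.566 -0.108 -0.818] yawdeg -11.0 F [ 0.1  0.9 -0.9] gap 37.5 ff 0.0
n 8 dist 140.0 rot [ 1.6 -0.2 -2.4]
{'dx': 0.04, 'dy': -0.44, 'dz': 0.03, 'ax': 0.02, 'ay': -0.0, 'az': -0.03}
{'dx': 0.04, 'dy': -0.44, 'dz': 0.03, 'ax': 0.02, 'ay': -0.0, 'az': -0.03}
{'dx': 0.04, 'dy': -0.43, 'dz': 0.03, 'ax': 0.02, 'ay': -0.0, 'az': -0.03}
{'dx': 0.04, 'dy': -0.43, 'dz': 0.03, 'ax': 0.02, 'ay': -0.0, 'az': -0.03}
{'dx': 0.04, 'dy': -0.43, 'dz': 0.03, 'ax': 0.02, 'ay': -0.0, 'az': -0.03}
{'dx': 0.05, 'dy': -0.43, 'dz': 0.03, 'ax': 0.02, 'ay': -0.0, 'az': -0.03}
{'dx': 0.05, 'dy': -0.43, 'dz': 0.03, 'ax': 0.02, 'ay': -0.0, 'az': -0.03}
{'dx': 0.05, 'dy': -0.43, 'dz': 0.04, 'ax': 0.02, 'ay': -0.0, 'az': -0.03}
```

Still closing, so I'll give it a little more time.

jog_arm:
  commands:
    - {"dx":0,"dy":0,"dz":0,"ax":0,"ay":0,"az":0,"gripper":1}
    - {"dx":0,"dy":0,"dz":0,"ax":0,"ay":0,"az":0,"gripper":1}
    - {"dx":0,"dy":0,"dz":0,"ax":0,"ay":0,"az":0,"gripper":1}

```text
clock: 4.42
eef_pos: [436.6, -32.3, 47.0]
eef_rot: [-3.139, -0.613, -0.193]
wrist_force: [-1.7, -1.9, 1.6]
finger_gap: 24.0
finger_force: 25.0
```

jog_arm:
  commands:
    - {"dx":0.04,"dy":-0.44,"dz":0.03,"ax":0.02,"ay":0,"az":-0.03,"gripper":1}
    - {"dx":0.04,"dy":-0.44,"dz":0.03,"ax":0.02,"ay":0,"az":-0.03,"gripper":1}
    - {"dx":0.04,"dy":-0.43,"dz":0.03,"ax":0.02,"ay":0,"az":-0.03,"gripper":1}
    - {"dx":0.04,"dy":-0.43,"dz":0.03,"ax":0.02,"ay":0,"az":-0.03,"gripper":1}
    - {"dx":0.04,"dy":-0.43,"dz":0.03,"ax":0.02,"ay":0,"az":-0.03,"gripper":1}
    - {"dx":0.05,"dy":-0.43,"dz":0.03,"ax":0.02,"ay":0,"az":-0.03,"gripper":1}
    - {"dx":0.05,"dy":-0.43,"dz":0.03,"ax":0.02,"ay":0,"az":-0.03,"gripper":1}
    - {"dx":0.05,"dy":-0.43,"dz":0.03,"ax":0.02,"ay":0,"az":-0.03,"gripper":1}
    - {"dx":0,"dy":0,"dz":0,"ax":0,"ay":0,"az":0,"gripper":1}
    - {"dx":0,"dy":0,"dz":0,"ax":0,"ay":0,"az":0,"gripper":1}

```text
clock: 5.68
eef_pos: [479.0, 89.7, 66.4]
eef_rot: [-3.124, -0.584, -0.137]
wrist_force: [-0.4, -0.2, -6.0]
finger_gap: 23.9
finger_force: 25.0
```

```bash
python3 - <<'E'
from h import *
where()
c=cams.camera("wrist")
import pickle;pickle.dump(c,open("w3.pkl","wb"))
im=c["image"].copy()
# overlay predicted rail top inner edges
for s in (1,-1):
    a=[HO+10*hx+s*62.5*hy,HO+150*hx+s*62.5*hy]
    q=[proj(c,[*p,20]) for p in a]; print(q)
    cv2.line(im,*[tuple(int(round(v)) for v in k) for k in q],(255,0,255),1)
    cor=[HO+(-172+57+x)*hx+s*60*hy for x in (-75,75)]
    q=[proj(c,[*p,14]) for p in cor]
    cv2.line(im,*[tuple(int(round(v)) for v in k) for k in q],(0,0,255),1)
cv2.imwrite("pics/w3.png",im[:,:,::-1])
E
```

```text
t 5.67 grasp [472.9  90.3  75.6] hood [-168.1  -12.1] z [ 0.548 -0.058 -0.834] yawdeg -7.3 F [-0.4 -0.2 -6. ] gap 23.9 ff 25.0
[array([225.2082251 ,  76.11043984]), array([241.89370368, -52.09704001])]
[array([395.23796811,  76.52523194]), array([387.14911028, -52.60232069])]
```

View pics/w3.png

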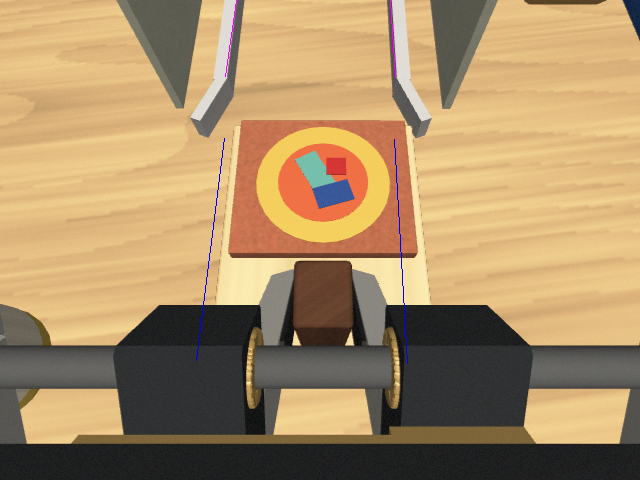

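The carrier is held and the rail overlay fits. But the carrier has been lifted about 19 mm and sits 12 mm to the right, so I'll correct that using the measured pose.

```bash
python3 - <<'E'
from h import *
R=tool(HY,35);p=HO-172*hx;g=np.array([*p,57.5]);plan(grasp2tcp(g,R),R,3)
print(manip.read_state()["joints"].round(3))
E
```

```text
n 3 dist 21.9 rot [-1.2  1.6  0.2]
{'dx': -0.11, 'dy': -0.1, 'dz': 0.11, 'ax': -0.04, 'ay': 0.05, 'az': 0.01}
{'dx': -0.11, 'dy': -0.1, 'dz': 0.11, 'ax': -0.04, 'ay': 0.05, 'az': 0.01}
{'dx': -0.11, 'dy': -0.1, 'dz': 0.11, 'ax': -0.04, 'ay': 0.05, 'az': 0.01}
[ 0.198  0.17   2.216 -0.716  0.254  2.554]
```

Joint 6 is at its limit (2.55), which is why the path came out distorted: the leaned pose close in is near the wrist singularity. I'll build a rough kinematic model and choose the lean along the way.

```bash
cat > k.py <<'E'
from h import *
from scipy.optimize import least_squares,brentq
LIM=np.array([[-3.03,3.03],[-.79,2.21],[.23,2.52],[-1.04,4.18],[0,3.07],[-2.55,2.55]])
def fk(q,P):
    h,L1,L2,T,o=P;E=Ro.from_euler
    A=E('z',q[0])*E('y',q[1]);p=np.array([0,0,h])+A.apply([0,0,L1]);A=A*E('y',q[2])
    p=p+A.apply([o,0,L2]);A=A*E('z',q[3])*E('y',q[4])*E('z',q[5]-np.pi/2+0);return p+A.apply([0,0,T]),A
def ik(p,R,P,q0):
    def f(q):
        a,A=fk(q,P);return np.r_[(a-p)/100,(A.inv()*R).as_rotvec()]
    r=least_squares(f,q0,bounds=(LIM[:,0]-.6*(np.arange(6)>2),LIM[:,1]+.6));return r.x,np.abs(r.fun).max()
P=None
E
python3 - <<'E'
from k import *
s=manip.read_state();D=[(np.array([-1.35861618,.300478778,1.52158323,1e-5,1.32071338,-.0665461]),np.array([151.296,-528.51,212.88]),Ro.from_euler('xyz',[-3.14041,-9e-5,.27872])),(s["joints"],s["eef_pos"],Ro.from_euler('xyz',s["eef_rot"]))]
for q,p,R in D:
    _,A=fk(q,(0,0,0,0,0));print((A.inv()*R).as_rotvec(degrees=True).round(1))
r=least_squares(lambda P:np.concatenate([fk(q,P)[0]-p for q,p,R in D]),[100,450,420,220,0]);print(r.x.round(1),r.fun.round(1))
np.save("P.npy",r.x)
P=r.x
for hxp in (-172,-100,-50,0,16):
  for lean in (20,28,35):
    for fl in (0,np.pi):
      R=tool(HY+fl,0)*Ro.from_euler('y',np.radians(lean if fl==0 else -lean))
      q0=np.array([.15,.5,1.6,0,.8,1.9 if fl==0 else -1.2])
      q,e=ik(grasp2tcp([*(HO+hxp*hx),57],R),R,P,q0);print(hxp,lean,int(fl),q.round(2),round(e,4))
E
```

```text
[   0.   -0. -180.]
[  0.   0. 180.]
[-692.9  851.6  254.2   40.5 -202.3] [-35.8  -7.7  -0.    0.   -0.    0. ]
-172 20 0 [ 0.22  0.18  2.25  2.83 -0.4   2.21] 0.0
-172 20 3 [ 0.22  0.18  2.25 -0.32  0.4   2.21] 0.0
-172 28 0 [ 0.23  0.18  2.26  2.53 -0.3   2.49] 0.0
-172 28 3 [ 0.23  0.18  2.26 -0.61  0.3   2.49] 0.0
-172 35 0 [ 0.23  0.17  2.27  2.08 -0.24  2.92] 0.0
-172 35 3 [ 0.23  0.17  2.27  2.08 -0.24 -0.22] 0.0
-100 20 0 [ 0.18  0.26  2.12  2.89 -0.44  2.1 ] 0.0
-100 20 3 [ 0.18  0.26  2.12 -0.25  0.44  2.1 ] 0.0
-100 28 0 [ 0.18  0.26  2.14  2.65 -0.32  2.32] 0.0
-100 28 3 [ 0.18  0.26  2.14 -0.49  0.32  2.32] 0.0
-100 35 0 [ 0.18  0.25  2.15  2.27 -0.24  2.69] 0.0
-100 35 3 [ 0.18  0.25  2.15  2.27 -0.24 -0.45] 0.0
-50 20 0 [ 0.15  0.32  2.03  2.93 -0.47  2.04] 0.0
-50 20 3 [ 0.15  0.32  2.03 -0.22  0.47  2.04] 0.0
-50 28 0 [ 0.15  0.31  2.04  2.73 -0.35  2.22] 0.0
-50 28 3 [ 0.15  0.31  2.04 -0.41  0.35  2.22] 0.0
-50 35 0 [ 0.15  0.31  2.05  2.42 -0.25  2.52] 0.0
-50 35 3 [ 0.15  0.31  2.05  2.42 -0.25 -0.62] 0.0
0 20 0 [ 0.13  0.37  1.91  2.96 -0.52  1.98] 0.0
0 20 3 [ 0.13  0.37  1.91 -0.18  0.52  1.98] 0.0
0 28 0 [ 0.13  0.37  1.93  2.81 -0.39  2.12] 0.0
0 28 3 [ 0.13  0.37  1.93 -0.34  0.39  2.12] 0.0
0 35 0 [ 0.13  0.37  1.94  2.56 -0.28  2.35] 0.0
0 35 3 [ 0.13  0.37  1.94 -0.58  0.28  2.35] 0.0
16 20 0 [ 0.12  0.39  1.88  2.97 -0.54  1.97] 0.0
16 20 3 [ 0.12  0.39  1.88 -0.17  0.54  1.97] 0.0
16 28 0 [ 0.12  0.39  1.89  2.83 -0.41  2.09] 0.0
16 28 3 [ 0.12  0.39  1.89 -0.31  0.41  2.09] 0.0
16 35 0 [ 0.12  0.39  1.9   2.61 -0.3   2.31] 0.0
16 35 3 [ 0.12  0.39  1.9  -0.54  0.3   2.31] 0.0
```

```bash
sed -i 's#h,L1,L2,T,o=P#h,L1,L2,T,w=P#; s#\[0,0,h\])#[-w*np.sin(q[0]),w*np.cos(q[0]),h])#; s#apply(\[o,0,L2\])#apply([0,0,L2])#; s#-np.pi/2+0#+np.pi/2#' k.py
python3 - <<'E'
from k import *
s=manip.read_state();D=[(np.array([-1.35861618,.300478778,1.52158323,1e-5,1.32071338,-.0665461]),np.array([151.296,-528.51,212.88])),(s["joints"],s["eef_pos"])]
r=least_squares(lambda P:np.concatenate([fk(q,P)[0]-p for q,p in D]),[100,450,420,220,36]);print(r.x.round(1),r.fun.round(1))
P=r.x;np.save("P.npy",P)
for hxp in (-172,-120,-80,-40,0,16):
  for lean in (15,20,25,30,35):
      R=tool(HY,lean)
      q,e=ik(grasp2tcp([*(HO+hxp*hx),57],R),R,P,np.array([.1,.4,1.9,-.3,.5,2.]));print(hxp,lean,q.round(2),round(e,4))
E
```

```text
[ 70.7 494.8 414.9 227.5  33.7] [-2.9 -0.1 -0.2  0.3  3.   0.2]
-172 15 [ 0.18  0.26  2.07 -0.15  0.58  2.01] 0.0
-172 20 [ 0.2   0.24  2.11 -0.25  0.47  2.11] 0.0
-172 25 [ 0.21  0.22  2.16 -0.41  0.38  2.27] 0.0
-172 30 [ 0.23  0.21  2.2  -0.67  0.29  2.54] 0.0
-172 35 [ 0.24  0.21  2.24 -1.1   0.24  2.98] 0.0
-120 15 [ 0.15  0.34  1.95 -0.13  0.61  1.96] 0.0
-120 20 [ 0.16  0.32  2.   -0.21  0.5   2.04] 0.0
-120 25 [ 0.17  0.3   2.04 -0.34  0.4   2.17] 0.0
-120 30 [ 0.18  0.29  2.09 -0.56  0.31  2.39] 0.0
-120 35 [ 0.19  0.29  2.13 -0.95  0.24  2.79] 0.0
-80 15 [ 0.13  0.4   1.85 -0.11  0.64  1.92] 0.0
-80 20 [ 0.13  0.38  1.9  -0.19  0.53  1.99] 0.0
-80 25 [ 0.14  0.36  1.95 -0.29  0.42  2.1 ] 0.0
-80 30 [ 0.15  0.35  2.   -0.48  0.32  2.29] 0.0
-80 35 [ 0.17  0.34  2.04 -0.82  0.24  2.63] 0.0
-40 15 [ 0.11  0.46  1.75 -0.1   0.68  1.89] 0.0
-40 20 [ 0.11  0.44  1.8  -0.16  0.57  1.95] 0.0
-40 25 [ 0.12  0.42  1.85 -0.25  0.46  2.04] 0.0
-40 30 [ 0.13  0.41  1.9  -0.41  0.35  2.19] 0.0
-40 35 [ 0.14  0.4   1.95 -0.69  0.25  2.48] 0.0
0 15 [ 0.09  0.52  1.64 -0.09  0.72  1.86] 0.0
0 20 [ 0.1   0.5   1.7  -0.14  0.61  1.91] 0.0
0 25 [ 0.1   0.48  1.75 -0.22  0.49  1.99] 0.0
0 30 [ 0.11  0.47  1.8  -0.34  0.38  2.11] 0.0
0 35 [ 0.12  0.46  1.85 -0.57  0.28  2.34] 0.0
16 15 [ 0.08  0.55  1.6  -0.09  0.74  1.85] 0.0
16 20 [ 0.09  0.53  1.65 -0.14  0.62  1.9 ] 0.0
16 25 [ 0.1   0.51  1.71 -0.21  0.51  1.97] 0.0
16 30 [ 0.1   0.49  1.76 -0.32  0.4   2.08] 0.0
16 35 [ 0.11  0.48  1.81 -0.53  0.29  2.29] 0.0
```

```bash
python3 - <<'E'
from h import *
R=tool(HY,29.5);p=HO-172*hx;g=np.array([*p,60]);plan(grasp2tcp(g,R),R,5)
E
```

```text
n 5 dist 20.5 rot [-1.2 -3.9  0.2]
{'dx': -0.06, 'dy': -0.06, 'dz': 0.06, 'ax': -0.02, 'ay': -0.08, 'az': 0.0}
{'dx': -0.06, 'dy': -0.06, 'dz': 0.06, 'ax': -0.02, 'ay': -0.08, 'az': 0.0}
{'dx': -0.06, 'dy': -0.06, 'dz': 0.06, 'ax': -0.02, 'ay': -0.08, 'az': 0.0}
{'dx': -0.06, 'dy': -0.06, 'dz': 0.06, 'ax': -0.02, 'ay': -0.08, 'az': 0.0}
{'dx': -0.06, 'dy': -0.06, 'dz': 0.06, 'ax': -0.02, 'ay': -0.08, 'az': 0.0}
```

jog_arm:
  commands:
    - {"dx":0,"dy":-0.06,"dz":0,"ax":-0.02,"ay":-0.12,"az":0,"gripper":1}
    - {"dx":-0.06,"dy":-0.06,"dz":0.06,"ax":-0.02,"ay":-0.1,"az":0,"gripper":1}
    - {"dx":-0.06,"dy":-0.06,"dz":0.06,"ax":-0.02,"ay":-0.08,"az":0,"gripper":1}
    - {"dx":0,"dy":0,"dz":0,"ax":0,"ay":0,"az":0,"gripper":1}

```text
clock: 6.22
eef_pos: [478.6, 97.3, 59.8]
eef_rot: [-3.134, -0.531, -0.137]
wrist_force: [-0.3, 0.4, -5.6]
finger_gap: 23.5
finger_force: 25.0
```

```bash
python3 - <<'E'
from h import *
where();print(manip.read_state()["joints"].round(3))
R=tool(HY,29);p=HO-172*hx;g=np.array([*p,58]);plan(grasp2tcp(g,R),R,4)
E
```

```text
t 6.22 grasp [473.1  98.   69.3] hood [-169.    -4.5] z [ 0.503 -0.062 -0.862] yawdeg -7.61 F [-0.3  0.4 -5.6] gap 23.5 ff 25.0
[ 0.216  0.195  2.181 -0.588  0.308  2.444]
n 4 dist 12.7 rot [-0.6 -1.4  0.3]
{'dx': -0.05, 'dy': -0.03, 'dz': 0.05, 'ax': -0.01, 'ay': -0.04, 'az': 0.01}
{'dx': -0.05, 'dy': -0.03, 'dz': 0.05, 'ax': -0.01, 'ay': -0.04, 'az': 0.01}
{'dx': -0.05, 'dy': -0.03, 'dz': 0.05, 'ax': -0.01, 'ay': -0.04, 'az': 0.01}
{'dx': -0.05, 'dy': -0.03, 'dz': 0.05, 'ax': -0.01, 'ay': -0.04, 'az': 0.01}
```

Now following the commands. Continue down gently.

jog_arm:
  commands:
    - {"dx":-0.05,"dy":-0.03,"dz":0.05,"ax":-0.01,"ay":-0.04,"az":0.01,"gripper":1}
    - {"dx":-0.05,"dy":-0.03,"dz":0.05,"ax":-0.01,"ay":-0.04,"az":0.01,"gripper":1}
    - {"dx":-0.05,"dy":-0.03,"dz":0.05,"ax":-0.01,"ay":-0.04,"az":0.01,"gripper":1}
    - {"dx":-0.04,"dy":-0.03,"dz":0.04,"ax":-0.01,"ay":-0.04,"az":0.01,"gripper":1}
    - {"dx":0,"dy":0,"dz":0,"ax":0,"ay":0,"az":0,"gripper":1}

```text
clock: 6.85
eef_pos: [476.6, 102.5, 49.7]
eef_rot: [-3.137, -0.504, -0.145]
wrist_force: [-0.9, -2.6, -1.8]
finger_gap: 24.0
finger_force: 25.0
```

```bash
python3 - <<'E'
from h import *
where();print(manip.read_state()["moment"].round(2))
E
```

```text
t 6.85 grasp [471.3 103.2  59.3] hood [-171.5    0.4] z [ 0.478 -0.065 -0.876] yawdeg -8.16 F [-0.9 -2.6 -1.8] gap 24.0 ff 25.0
[-0.71  0.36 -0.53]
```

jog_arm:
  commands:
    - {"dx":0,"dy":0,"dz":0,"ax":0,"ay":0,"az":0,"gripper":0.6}
    - {"dx":0,"dy":0,"dz":0,"ax":0,"ay":0,"az":0,"gripper":0.6}
    - {"dx":-0.05,"dy":0,"dz":0.09,"ax":0,"ay":0,"az":0,"gripper":0.6}
    - {"dx":0,"dy":0,"dz":0,"ax":0,"ay":0,"az":0,"gripper":1}
    - {"dx":0,"dy":0,"dz":0,"ax":0,"ay":0,"az":0,"gripper":1}
    - {"dx":0,"dy":0,"dz":0,"ax":0,"ay":0,"az":0,"gripper":1}

```text
clock: 7.6
eef_pos: [476.4, 102.4, 45.6]
eef_rot: [-3.138, -0.504, -0.144]
wrist_force: [0.1, -1.7, -0.3]
finger_gap: 24.0
finger_force: 25.0
```

```bash
python3 - <<'E'
from h import *
where();print(manip.read_state()["joints"].round(3))
c=cams.camera("wrist");im=c["image"].copy();im0=im
s=manip.read_state();R=Ro.from_euler('xyz',s["eef_rot"]);g=s["eef_pos"]-11*R.apply([0,0,1])
for sg in (1,-1):
    q=[proj(c,[*(g[:2]+(57+x)*hx+sg*60*hy),14]) for x in (-75,75)]
    cv2.line(im,*[tuple(int(round(v)) for v in k) for k in q],(0,0,255),1)
    q=[proj(c,[*(HO+x*hx+sg*62.5*hy),20]) for x in (10,100)]
    cv2.line(im,*[tuple(int(round(v)) for v in k) for k in q],(255,0,255),1)
cv2.imwrite("pics/w4.png",im[:,:,::-1])
# slide to hx -70
R=tool(HY,29);plan(grasp2tcp([*(HO-70*hx),g[2]],R),R,7)
E
```

```text
t 7.6 grasp [471.2 103.1  55.2] hood [-171.6    0.3] z [ 0.478 -0.065 -0.876] yawdeg -8.16 F [ 0.1 -1.7 -0.3] gap 24.0 ff 25.0
[ 0.23   0.232  2.17  -0.592  0.314  2.471]
n 7 dist 101.6 rot [-0.2  0.1 -0.1]
{'dx': 0.32, 'dy': 0.0, 'dz': 0.18, 'ax': -0.0, 'ay': 0.0, 'az': -0.0}
{'dx': 0.32, 'dy': 0.0, 'dz': 0.18, 'ax': -0.0, 'ay': 0.0, 'az': -0.0}
{'dx': 0.32, 'dy': 0.0, 'dz': 0.18, 'ax': -0.0, 'ay': 0.0, 'az': -0.0}
{'dx': 0.32, 'dy': 0.0, 'dz': 0.18, 'ax': -0.0, 'ay': 0.0, 'az': -0.0}
{'dx': 0.32, 'dy': 0.0, 'dz': 0.18, 'ax': -0.0, 'ay': 0.0, 'az': -0.0}
{'dx': 0.32, 'dy': 0.0, 'dz': 0.18, 'ax': -0.0, 'ay': 0.0, 'az': -0.0}
{'dx': 0.32, 'dy': 0.0, 'dz': 0.18, 'ax': -0.0, 'ay': 0.0, 'az': -0.0}
```

View pics/w4.png

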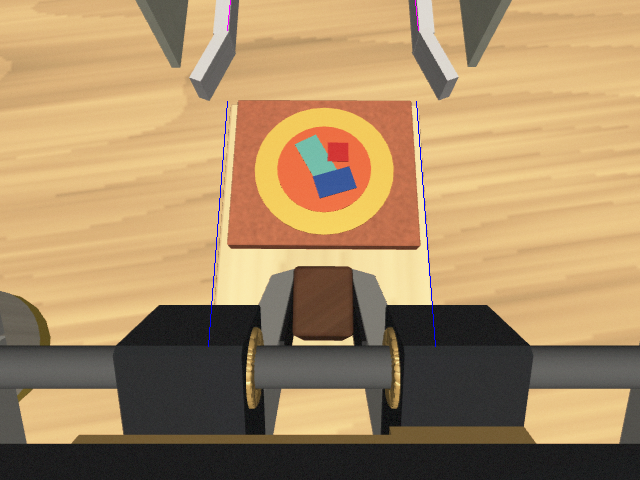

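The board lines up with the lane: its edges are at columns 228–417 and the rails at about 234–413 further off. Slide in.

jog_arm:
  commands:
    - {"dx":0.32,"dy":0,"dz":0.18,"ax":0,"ay":0,"az":0,"gripper":1}
    - {"dx":0.32,"dy":0,"dz":0.18,"ax":0,"ay":0,"az":0,"gripper":1}
    - {"dx":0.32,"dy":0,"dz":0.18,"ax":0,"ay":0,"az":0,"gripper":1}
    - {"dx":0.16,"dy":0,"dz":0.09,"ax":0,"ay":0,"az":0,"gripper":1}
    - {"dx":0,"dy":0,"dz":0,"ax":0,"ay":0,"az":0,"gripper":1}

```text
clock: 8.28
eef_pos: [527.9, 95.2, 45.5]
eef_rot: [-3.137, -0.505, -0.144]
wrist_force: [3.5, -1.2, 0.7]
finger_gap: 23.9
finger_force: 25.0
```

```bash
python3 - <<'E'
from h import *
where();print(manip.read_state()["joints"].round(3))
R=tool(HY,29);plan(grasp2tcp([*(HO-70*hx),55],R),R,4)
E
```

```text
t 8.28 grasp [522.6  95.9  55.1] hood [-119.6    0.5] z [ 0.479 -0.065 -0.875] yawdeg -8.14 F [ 3.5 -1.2  0.7] gap 23.9 ff 25.0
[ 0.185  0.318  2.051 -0.493  0.327  2.331]
n 4 dist 49.6 rot [-0.2  0.1 -0.1]
{'dx': 0.27, 'dy': 0.0, 'dz': 0.15, 'ax': -0.0, 'ay': 0.0, 'az': -0.0}
{'dx': 0.27, 'dy': 0.0, 'dz': 0.15, 'ax': -0.0, 'ay': 0.0, 'az': -0.0}
{'dx': 0.27, 'dy': 0.0, 'dz': 0.15, 'ax': -0.0, 'ay': 0.0, 'az': -0.0}
{'dx': 0.27, 'dy': 0.0, 'dz': 0.15, 'ax': -0.0, 'ay': 0.0, 'az': -0.0}
```

jog_arm:
  commands:
    - {"dx":0.27,"dy":0,"dz":0.15,"ax":0,"ay":0,"az":0,"gripper":1}
    - {"dx":0.27,"dy":0,"dz":0.15,"ax":0,"ay":0,"az":0,"gripper":1}
    - {"dx":0.27,"dy":0,"dz":0.15,"ax":0,"ay":0,"az":0,"gripper":1}
    - {"dx":0.27,"dy":0,"dz":0.15,"ax":0,"ay":0,"az":0,"gripper":1}
    - {"dx":0,"dy":0,"dz":0,"ax":0,"ay":0,"az":0,"gripper":1}

```text
clock: 8.9
eef_pos: [576.9, 88.2, 45.4]
eef_rot: [-3.137, -0.505, -0.144]
wrist_force: [4.5, -0.4, 1.4]
finger_gap: 23.7
finger_force: 25.0
```

```bash
python3 - <<'E'
from h import *
where();print(manip.read_state()["joints"].round(3))
R=tool(HY,31);plan(grasp2tcp([*(HO-15*hx),55],R),R,5)
E
```

```text
t 8.9 grasp [571.7  89.   55. ] hood [-70.1   0.5] z [ 0.48  -0.065 -0.875] yawdeg -8.14 F [ 4.5 -0.4  1.4] gap 23.7 ff 25.0
[ 0.15   0.398  1.93  -0.405  0.352  2.213]
n 5 dist 55.5 rot [-0.2  2.1 -0.1]
{'dx': 0.24, 'dy': 0.0, 'dz': 0.13, 'ax': -0.0, 'ay': 0.04, 'az': -0.0}
{'dx': 0.24, 'dy': 0.0, 'dz': 0.14, 'ax': -0.0, 'ay': 0.04, 'az': -0.0}
{'dx': 0.24, 'dy': 0.0, 'dz': 0.14, 'ax': -0.0, 'ay': 0.04, 'az': -0.0}
{'dx': 0.24, 'dy': 0.0, 'dz': 0.14, 'ax': -0.0, 'ay': 0.04, 'az': -0.0}
{'dx': 0.24, 'dy': 0.0, 'dz': 0.14, 'ax': -0.0, 'ay': 0.04, 'az': -0.0}
```

jog_arm:
  commands:
    - {"dx":0.24,"dy":0,"dz":0.13,"ax":0,"ay":0,"az":0,"gripper":1}
    - {"dx":0.24,"dy":0,"dz":0.135,"ax":0,"ay":0,"az":0,"gripper":1}
    - {"dx":0.24,"dy":0,"dz":0.13,"ax":0,"ay":0,"az":0,"gripper":1}
    - {"dx":0.24,"dy":0,"dz":0.135,"ax":0,"ay":0,"az":0,"gripper":1}
    - {"dx":0.24,"dy":0,"dz":0.13,"ax":0,"ay":0,"az":0,"gripper":1}
    - {"dx":0,"dy":0,"dz":0,"ax":0,"ay":0,"az":0,"gripper":1}

```text
clock: 9.65
eef_pos: [630.8, 80.5, 45.4]
eef_rot: [-3.137, -0.505, -0.144]
wrist_force: [3.3, 0.3, 0.4]
finger_gap: 23.9
finger_force: 25.0
```

```bash
python3 - <<'E'
from h import *
where()
c=cams.camera("side");cv2.imwrite("pics/s5.png",cv2.resize(c["image"][100:320,120:400],None,fx=2.7,fy=2.7)[:,:,::-1])
E
```

```text
t 9.65 grasp [625.6  81.2  55. ] hood [-15.6   0.5] z [ 0.479 -0.065 -0.875] yawdeg -8.14 F [3.3 0.3 0.4] gap 23.9 ff 25.0
```

View pics/s5.png

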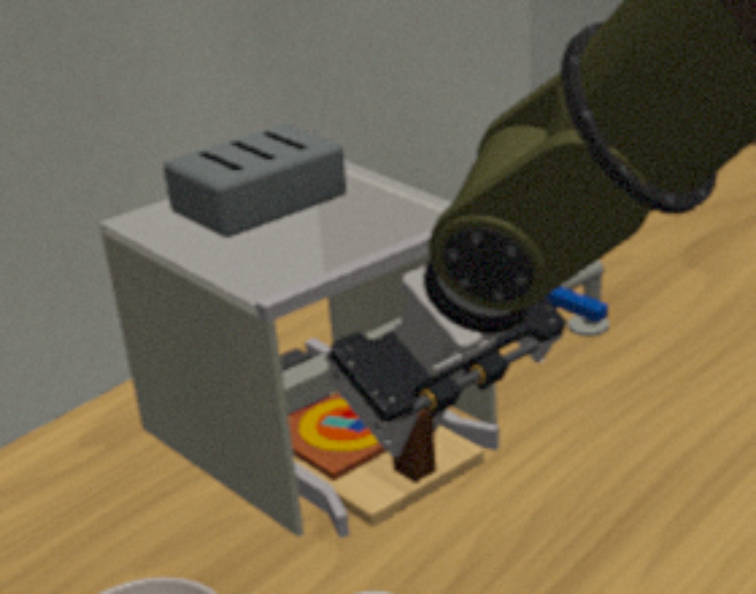

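The carrier lies flat in the lane, with the tile passing under the bar and the gripper clear of the roof. Now small feeling steps.

jog_arm:
  commands:
    - {"dx":0.11,"dy":0,"dz":0.06,"ax":0,"ay":0,"az":0,"gripper":1}
    - {"dx":0.11,"dy":0,"dz":0.06,"ax":0,"ay":0,"az":0,"gripper":1}
    - {"dx":0.066,"dy":0,"dz":0.036,"ax":0,"ay":0,"az":0,"gripper":1}
    - {"dx":0,"dy":0,"dz":0,"ax":0,"ay":0,"az":0,"gripper":1}

```text
clock: 10.2
eef_pos: [643.1, 78.8, 45.4]
eef_rot: [-3.137, -0.504, -0.144]
wrist_force: [-1.6, 1.7, 3.2]
finger_gap: 23.9
finger_force: 25.0
```

jog_arm:
  commands:
    - {"dx":0.055,"dy":0,"dz":0.03,"ax":0,"ay":0,"az":0,"gripper":1}
    - {"dx":0,"dy":0,"dz":0,"ax":0,"ay":0,"az":0,"gripper":1}

```text
clock: 10.45
eef_pos: [645.6, 78.4, 45.4]
eef_rot: [-3.137, -0.504, -0.144]
wrist_force: [-3.7, 1.1, 4.9]
finger_gap: 24.1
finger_force: 25.0
```

jog_arm:
  commands:
    - {"dx":0.055,"dy":0,"dz":0.03,"ax":0,"ay":0,"az":0,"gripper":1}
    - {"dx":0,"dy":0,"dz":0,"ax":0,"ay":0,"az":0,"gripper":1}

```text
clock: 10.7
eef_pos: [648.1, 78.0, 45.4]
eef_rot: [-3.137, -0.504, -0.144]
wrist_force: [-2.5, 1.2, 4.9]
finger_gap: 23.9
finger_force: 25.0
```

```bash
python3 - <<'E'
from h import *
where()
E
```

```text
t 10.7 grasp [642.9  78.7  55. ] hood [1.8 0.5] z [ 0.478 -0.065 -0.876] yawdeg -8.14 F [-2.5  1.2  4.9] gap 23.9 ff 25.0
```

jog_arm:
  commands:
    - {"dx":0.055,"dy":0,"dz":0.03,"ax":0,"ay":0,"az":0,"gripper":1}
    - {"dx":0,"dy":0,"dz":0,"ax":0,"ay":0,"az":0,"gripper":1}

```text
clock: 10.95
eef_pos: [650.6, 77.6, 45.4]
eef_rot: [-3.137, -0.504, -0.144]
wrist_force: [-2.9, 0.9, 5.3]
finger_gap: 23.9
finger_force: 25.0
```

jog_arm:
  commands:
    - {"dx":0.033,"dy":0,"dz":0.018,"ax":0,"ay":0,"az":0,"gripper":1}
    - {"dx":0,"dy":0,"dz":0,"ax":0,"ay":0,"az":0,"gripper":1}

```text
clock: 11.2
eef_pos: [652.0, 77.4, 45.3]
eef_rot: [-3.137, -0.504, -0.144]
wrist_force: [-5.2, -0.0, 5.6]
finger_gap: 23.5
finger_force: 25.0
```

jog_arm:
  commands:
    - {"dx":0.033,"dy":0,"dz":0.018,"ax":0,"ay":0,"az":0,"gripper":1}
    - {"dx":0,"dy":0,"dz":0,"ax":0,"ay":0,"az":0,"gripper":1}

```text
clock: 11.45
eef_pos: [653.5, 77.2, 45.4]
eef_rot: [-3.137, -0.504, -0.144]
wrist_force: [-5.8, 1.9, 5.9]
finger_gap: 24.0
finger_force: 25.0
```

jog_arm:
  commands:
    - {"dx":0.033,"dy":0,"dz":0.018,"ax":0,"ay":0,"az":0,"gripper":1}
    - {"dx":0,"dy":0,"dz":0,"ax":0,"ay":0,"az":0,"gripper":1}

```text
clock: 11.7
eef_pos: [655.0, 77.0, 45.4]
eef_rot: [-3.137, -0.504, -0.144]
wrist_force: [-4.9, -0.0, 5.6]
finger_gap: 24.1
finger_force: 25.0
```

jog_arm:
  commands:
    - {"dx":0.033,"dy":0,"dz":0.018,"ax":0,"ay":0,"az":0,"gripper":1}
    - {"dx":0,"dy":0,"dz":0,"ax":0,"ay":0,"az":0,"gripper":1}

```text
clock: 11.95
eef_pos: [656.4, 76.8, 45.3]
eef_rot: [-3.137, -0.504, -0.144]
wrist_force: [-6.2, 1.1, 6.7]
finger_gap: 23.9
finger_force: 25.0
```

jog_arm:
  commands:
    - {"dx":0.033,"dy":0,"dz":0.018,"ax":0,"ay":0,"az":0,"gripper":1}
    - {"dx":0,"dy":0,"dz":0,"ax":0,"ay":0,"az":0,"gripper":1}

```text
clock: 12.2
eef_pos: [657.9, 76.6, 45.4]
eef_rot: [-3.137, -0.504, -0.144]
wrist_force: [-4.9, 1.1, 5.9]
finger_gap: 24.0
finger_force: 25.0
```

jog_arm:
  commands:
    - {"dx":0.033,"dy":0,"dz":0.018,"ax":0,"ay":0,"az":0,"gripper":1}
    - {"dx":0,"dy":0,"dz":0,"ax":0,"ay":0,"az":0,"gripper":1}

```text
clock: 12.45
eef_pos: [658.6, 76.5, 45.3]
eef_rot: [-3.138, -0.502, -0.144]
wrist_force: [-17.5, 2.0, 15.5]
finger_gap: 24.2
finger_force: 25.0
```

jog_arm:
  commands:
    - {"dx":0.012,"dy":0,"dz":0.006,"ax":0,"ay":0,"az":0,"gripper":1}
    - {"dx":0,"dy":0,"dz":0,"ax":0,"ay":0,"az":0,"gripper":1}
    - {"dx":0,"dy":0,"dz":0,"ax":0,"ay":0,"az":0,"gripper":1}

```text
clock: 12.82
eef_pos: [658.7, 76.5, 45.3]
eef_rot: [-3.138, -0.501, -0.144]
wrist_force: [-23.3, 2.9, 18.7]
finger_gap: 23.8
finger_force: 25.0
```

```bash
python3 - <<'E'
from h import *
where();print(manip.read_state()["joints"].round(3))
E
```

```text
t 12.82 grasp [653.5  77.2  54.9] hood [12.5  0.5] z [ 0.476 -0.066 -0.877] yawdeg -8.15 F [-23.3   2.9  18.7] gap 23.8 ff 25.0
[ 0.106  0.534  1.709 -0.284  0.425  2.051]
```

Firm stop: force rose to 23 N with only 0.1 mm of movement, so the carrier is home. Release and back out along the tool axis.

jog_arm:
  commands:
    - {"dx":0,"dy":0,"dz":0,"ax":0,"ay":0,"az":0,"gripper":0.45}
    - {"dx":0,"dy":0,"dz":0,"ax":0,"ay":0,"az":0,"gripper":0.45}
    - {"dx":0,"dy":0,"dz":0,"ax":0,"ay":0,"az":0,"gripper":0.45}
    - {"dx":-0.1,"dy":0,"dz":-0.3,"ax":0,"ay":0,"az":0,"gripper":0.45}
    - {"dx":-0.2,"dy":0,"dz":-0.7,"ax":0,"ay":0,"az":0,"gripper":0.45}
    - {"dx":-0.3,"dy":0,"dz":-0.9,"ax":0,"ay":0,"az":0,"gripper":0.45}
    - {"dx":-0.3,"dy":0,"dz":-0.9,"ax":0,"ay":0,"az":0,"gripper":0.45}
    - {"dx":-0.3,"dy":0,"dz":-0.9,"ax":0,"ay":0,"az":0,"gripper":0.45}
    - {"dx":0,"dy":0,"dz":0,"ax":0,"ay":0,"az":0,"gripper":0.45}

```text
clock: 13.95
eef_pos: [547.4, 92.3, 154.2]
eef_rot: [-3.136, -0.508, -0.144]
wrist_force: [-0.8, 0.6, -0.5]
finger_gap: 51.5
finger_force: 0.0
```

```bash
python3 - <<'E'
from h import *
where()
a=cams.camera("wrist");c=cams.camera("top");im=a["image"]
t=cv2.resize(c["image"][80:250,240:420],None,fx=2.5,fy=2.5,interpolation=cv2.INTER_CUBIC)
w=cv2.resize(im[0:320,:],(340,170))
o=np.zeros((600,450,3),np.uint8);o[:425]=t[:425];o[428:598,:340]=w;cv2.imwrite("pics/c6.png",o[:,:,::-1])
# valve (top cam), sleeve
hsv=cv2.cvtColor(c["image"],cv2.COLOR_RGB2HSV)
m=((abs(hsv[...,0].astype(int)-112)<14)&(hsv[...,1]>110));m[:170]=0;m[250:]=0;m[:,:380]=0;m[:,440:]=0
ys,xs=np.nonzero(m);W=np.array([ray(c,u,v,105)[:2] for u,v in zip(xs,ys)],np.float32);print("lever",len(xs),cv2.minAreaRect(W))
E
```

```text
t 13.95 grasp [542.1  93.  163.8] hood [-99.9   0.4] z [ 0.482 -0.064 -0.874] yawdeg -8.11 F [-0.8  0.6 -0.5] gap 51.5 ff 0.0
lever 283 ((595.4013061523438, -93.68941497802734), (12.94604206085205, 68.54942321777344), 84.95068359375)
```

View pics/c6.png

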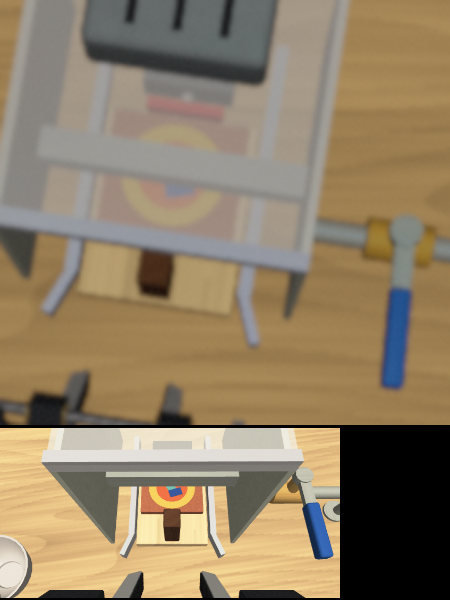

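The carrier sits home: the red plate now touches its block (crop at about (185,105)) and the post is clear. Next the lever; check its pose in the wrist view and plan the approach.

```bash
python3 - <<'E'
from k import *
P=np.load("P.npy")
c=cams.camera("wrist");hsv=cv2.cvtColor(c["image"],cv2.COLOR_RGB2HSV)
m=((abs(hsv[...,0].astype(int)-112)<14)&(hsv[...,1]>110));m[:,:500]=0;m[300:]=0
ys,xs=np.nonzero(m);print("wrist sleeve px",len(xs),xs.mean(),ys.mean(),xs.min(),xs.max(),ys.min(),ys.max())
u=np.array([-.9961,.088]);A=np.array([680.1,-101.2])
for r in (0,49,85,121): print(r,proj(c,[*(A+r*u),100]).round(1))
g=np.array([*(A+100*u),98]);R=tool(-.088,20)
for yaw,pt in ((-.088,g),(.6435,np.array([*(A+100*np.array([-.8,-.6])),98]))):
    Rr=tool(yaw,20);print(ik(grasp2tcp(pt,Rr),Rr,P,np.array([-.1,.5,1.7,-.1,.8,1.2]))[0].round(2))
a=plan(grasp2tcp(g-75*R.apply([0,0,1]),R),R)
plan(grasp2tcp(g,R),R,3,*a)
E
```

```text
wrist sleeve px 3629 599.2821713970791 193.4929732708735 571 628 139 246
0 [565.8  80.4]
49 [582.1 142.2]
85 [595.2 191.8]
121 [609.4 245.4]
[-0.23  0.35  1.82  0.08  0.63  1.37]
[-0.42  0.46  1.64  0.39  0.9   0.28]
n 5 dist 182.7 rot [ 1.1 -8.9 -2.9]
{'dx': 0.18, 'dy': 0.89, 'dz': 0.06, 'ax': 0.02, 'ay': -0.18, 'az': -0.06}
{'dx': 0.17, 'dy': 0.9, 'dz': 0.05, 'ax': 0.02, 'ay': -0.18, 'az': -0.06}
{'dx': 0.16, 'dy': 0.9, 'dz': 0.04, 'ax': 0.02, 'ay': -0.18, 'az': -0.06}
{'dx': 0.15, 'dy': 0.9, 'dz': 0.03, 'ax': 0.02, 'ay': -0.18, 'az': -0.06}
{'dx': 0.15, 'dy': 0.9, 'dz': 0.02, 'ax': 0.02, 'ay': -0.18, 'az': -0.06}
n 3 dist 75.0 rot [0. 0. 0.]
{'dx': 0.0, 'dy': 0.0, 'dz': 0.63, 'ax': 0.0, 'ay': 0.0, 'az': 0.0}
{'dx': 0.0, 'dy': 0.0, 'dz': 0.63, 'ax': 0.0, 'ay': 0.0, 'az': 0.0}
{'dx': 0.0, 'dy': 0.0, 'dz': 0.63, 'ax': 0.0, 'ay': 0.0, 'az': 0.0}
```

jog_arm:
  commands:
    - {"dx":0.18,"dy":0.89,"dz":0.06,"ax":0.02,"ay":-0.18,"az":-0.06,"gripper":0.45}
    - {"dx":0.17,"dy":0.9,"dz":0.05,"ax":0.02,"ay":-0.18,"az":-0.06,"gripper":0.45}
    - {"dx":0.16,"dy":0.9,"dz":0.04,"ax":0.02,"ay":-0.18,"az":-0.06,"gripper":0.45}
    - {"dx":0.15,"dy":0.9,"dz":0.03,"ax":0.02,"ay":-0.18,"az":-0.06,"gripper":0.45}
    - {"dx":0.15,"dy":0.9,"dz":0.02,"ax":0.02,"ay":-0.18,"az":-0.06,"gripper":0.45}
    - {"dx":0,"dy":0,"dz":0,"ax":0,"ay":0,"az":0,"gripper":0.45}
    - {"dx":0,"dy":0,"dz":0,"ax":0,"ay":0,"az":0,"gripper":0.45}

```text
clock: 14.98
eef_pos: [558.7, -90.3, 157.3]
eef_rot: [3.14, -0.346, -0.088]
wrist_force: [0.2, -0.1, 0.5]
finger_gap: 51.5
finger_force: 0.0
```

```bash
python3 - <<'E'
from h import *
where();print(manip.read_state()["joints"].round(2))
u=np.array([-.9961,.088]);A=np.array([680.1,-101.7]);R=tool(-.088,20);g=np.array([*(A+100*u),97])
plan(grasp2tcp(g,R),R,3)
E
```

```text
t 14.97 grasp [555.  -89.9 167.6] hood [ -61.3 -178.9] z [ 0.337 -0.031 -0.941] yawdeg -5.05 F [ 0.2 -0.1  0.5] gap 51.5 ff 0.0
[-0.25  0.22  1.81  0.08  0.78  1.36]
n 3 dist 75.1 rot [0.1 0.2 0. ]
{'dx': 0.0, 'dy': 0.0, 'dz': 0.63, 'ax': 0.0, 'ay': 0.01, 'az': 0.0}
{'dx': 0.0, 'dy': 0.01, 'dz': 0.63, 'ax': 0.0, 'ay': 0.01, 'az': 0.0}
{'dx': 0.0, 'dy': 0.01, 'dz': 0.63, 'ax': 0.0, 'ay': 0.01, 'az': 0.0}
```

jog_arm:
  commands:
    - {"dx":0,"dy":0,"dz":0.63,"ax":0,"ay":0,"az":0,"gripper":0.45}
    - {"dx":0,"dy":0.01,"dz":0.63,"ax":0,"ay":0,"az":0,"gripper":0.45}
    - {"dx":0,"dy":0.01,"dz":0.62,"ax":0,"ay":0,"az":0,"gripper":0.45}
    - {"dx":0,"dy":0,"dz":0,"ax":0,"ay":0,"az":0,"gripper":1}
    - {"dx":0,"dy":0,"dz":0,"ax":0,"ay":0,"az":0,"gripper":1}
    - {"dx":0,"dy":0,"dz":0,"ax":0,"ay":0,"az":0,"gripper":1}
    - {"dx":0,"dy":0,"dz":0,"ax":0,"ay":0,"az":0,"gripper":1}
    - {"dx":0,"dy":0,"dz":0,"ax":0,"ay":0,"az":0,"gripper":1}
  squeeze: 8

```text
clock: 15.98
eef_pos: [584.5, -93.7, 88.4]
eef_rot: [3.14, -0.348, -0.087]
wrist_force: [-4.3, 0.1, 6.7]
finger_gap: 15.9
finger_force: 8.0
```

```bash
python3 - <<'E'
from h import *
where()
A=np.array([680.1,-101.7])
s=manip.read_state();R0=Ro.from_euler('xyz',s["eef_rot"]);g0=s["eef_pos"]-11*R0.apply([0,0,1])
r=np.hypot(*(g0[:2]-A));th0=np.arctan2(*(g0[:2]-A)[::-1]);th1=np.pi+HY+np.pi/4
if th0<0: th0+=2*np.pi
print("r",r,np.degrees(th0),np.degrees(th1))
n=12;R=R0;p=s["eef_pos"]
y0=np.arctan2(R0.apply([0,1,0])[0],-R0.apply([0,1,0])[1]);dy=(HY+np.pi/4)-y0
for i in range(1,n+1):
    th=th0+(th1-th0)*i/n
    R1=Ro.from_euler('z',dy*i/n)*R0
    p1=np.array([*(A+r*np.array([np.cos(th),np.sin(th)])),g0[2]])+11*R1.apply([0,0,1])
    d=R.inv().apply(p1-p)/40;a=(R.inv()*R1).as_rotvec(degrees=True)/10
    print(d.round(2),a.round(2));R=R1;p=p1
E
```

```text
t 15.97 grasp [580.8 -93.3  98.8] hood [ -35.3 -178.6] z [ 0.34  -0.032 -0.94 ] yawdeg -5.02 F [-4.3  0.1  6.7] gap 15.9 ff 8.0
r 99.69804103273773 175.19429282301357 216.86399930914232
[0.   0.15 0.  ] [ 0.12  0.   -0.33]
[0.   0.15 0.  ] [ 0.12  0.   -0.33]
[0.   0.15 0.  ] [ 0.12  0.   -0.33]
[0.   0.15 0.  ] [ 0.12  0.   -0.33]
[0.   0.15 0.  ] [ 0.12  0.   -0.33]
[0.   0.15 0.  ] [ 0.12  0.   -0.33]
[0.   0.15 0.  ] [ 0.12  0.   -0.33]
[0.   0.15 0.  ] [ 0.12  0.   -0.33]
[0.   0.15 0.  ] [ 0.12  0.   -0.33]
[0.   0.15 0.  ] [ 0.12  0.   -0.33]
[0.   0.15 0.  ] [ 0.12  0.   -0.33]
[0.   0.15 0.  ] [ 0.12  0.   -0.33]
```

jog_arm:
  commands:
    - {"dx":0,"dy":0.15,"dz":0,"ax":0.12,"ay":0,"az":-0.33,"gripper":1}
    - {"dx":0,"dy":0.15,"dz":0,"ax":0.12,"ay":0,"az":-0.33,"gripper":1}
    - {"dx":0,"dy":0.15,"dz":0,"ax":0.12,"ay":0,"az":-0.33,"gripper":1}
    - {"dx":0,"dy":0.15,"dz":0,"ax":0.12,"ay":0,"az":-0.33,"gripper":1}

```text
clock: 16.48
eef_pos: [585.0, -117.4, 88.5]
eef_rot: [3.14, -0.348, 0.16]
wrist_force: [2.8, 4.0, 3.5]
finger_gap: 16.0
finger_force: 8.0
```

jog_arm:
  commands:
    - {"dx":0,"dy":0.15,"dz":0,"ax":0.12,"ay":0,"az":-0.33,"gripper":1}
    - {"dx":0,"dy":0.15,"dz":0,"ax":0.12,"ay":0,"az":-0.33,"gripper":1}
    - {"dx":0,"dy":0.15,"dz":0,"ax":0.12,"ay":0,"az":-0.33,"gripper":1}
    - {"dx":0,"dy":0.15,"dz":0,"ax":0.12,"ay":0,"az":-0.33,"gripper":1}

```text
clock: 16.98
eef_pos: [591.4, -140.1, 88.5]
eef_rot: [3.141, -0.349, 0.405]
wrist_force: [9.2, 8.2, -0.8]
finger_gap: 16.1
finger_force: 8.0
```

```bash
cat > arc.py <<'E'
from h import *
where()
A=np.array([680.1,-101.7])
s=manip.read_state();R0=Ro.from_euler('xyz',s["eef_rot"]);g0=s["eef_pos"]-11*R0.apply([0,0,1])
d=g0[:2]-A;print("r",np.hypot(*d),"lever deg by grasp pos",np.degrees(np.arctan2(d[1],d[0])-HY)%360-180)
E
python3 arc.py
```

```text
t 16.98 grasp [ 587.9 -141.6   98.8] hood [ -21.4 -225.3] z [ 0.315  0.134 -0.94 ] yawdeg 23.21 F [ 9.2  8.2 -0.8] gap 16.1 ff 8.0
r 100.41656926899437 lever deg by grasp pos 31.51949029479266
```

jog_arm:
  commands:
    - {"dx":0.03,"dy":0.15,"dz":0,"ax":0.12,"ay":0,"az":-0.33,"gripper":1}
    - {"dx":0.02,"dy":0.15,"dz":0,"ax":0.12,"ay":0,"az":-0.33,"gripper":1}
    - {"dx":0.02,"dy":0.15,"dz":0,"ax":0.12,"ay":0,"az":-0.33,"gripper":1}
    - {"dx":0.02,"dy":0.15,"dz":0,"ax":0.12,"ay":0,"az":-0.33,"gripper":1}
    - {"dx":0,"dy":0,"dz":0,"ax":0,"ay":0,"az":0,"gripper":1}
    - {"dx":0,"dy":0,"dz":0,"ax":0,"ay":0,"az":0,"gripper":1}

```text
clock: 17.73
eef_pos: [604.3, -160.4, 88.6]
eef_rot: [3.142, -0.346, 0.647]
wrist_force: [-3.6, -3.8, -2.5]
finger_gap: 16.3
finger_force: 8.1
```

```bash
python3 arc.py
```

```text
t 17.73 grasp [ 601.3 -162.6   98.9] hood [  -5.1 -244.3] z [ 0.27   0.204 -0.941] yawdeg 37.05 F [-3.6 -3.8 -2.5] gap 16.3 ff 8.1
r 99.55480095894988 lever deg by grasp pos 45.85061275341056
```

jog_arm:
  commands:
    - {"dx":0,"dy":0,"dz":0,"ax":0,"ay":0,"az":0,"gripper":0.5}
    - {"dx":0,"dy":0,"dz":0,"ax":0,"ay":0,"az":0,"gripper":0.5}
    - {"dx":0,"dy":0,"dz":0,"ax":0,"ay":0,"az":0,"gripper":0.5}
    - {"dx":0,"dy":0,"dz":-0.6,"ax":0,"ay":0,"az":0,"gripper":0.5}
    - {"dx":-0.3,"dy":0,"dz":-0.9,"ax":0,"ay":0,"az":0,"gripper":0.5}
    - {"dx":-0.6,"dy":0,"dz":-0.7,"ax":0,"ay":0,"az":0,"gripper":0.5}
    - {"dx":-0.7,"dy":0,"dz":-0.6,"ax":0,"ay":0,"az":0,"gripper":0.5}
    - {"dx":-0.7,"dy":0,"dz":-0.6,"ax":0,"ay":0,"az":0,"gripper":0.5}
    - {"dx":0,"dy":0,"dz":0,"ax":0,"ay":0,"az":0,"gripper":0.5}

```text
clock: 18.85
eef_pos: [498.3, -241.6, 186.8]
eef_rot: [3.139, -0.347, 0.646]
wrist_force: [0.8, 0.2, 0.4]
finger_gap: 46.8
finger_force: 0.0
```

```bash
python3 - <<'E'
from h import *
where()
for n in ("top","wrist"):
    c=cams.camera(n);hsv=cv2.cvtColor(c["image"],cv2.COLOR_RGB2HSV)
    m=((abs(hsv[...,0].astype(int)-112)<14)&(hsv[...,1]>110)).astype(np.uint8)
    if n=="top": m[:150]=0;m[250:]=0;m[:,:380]=0;m[:,460:]=0
    k,l,st,_=cv2.connectedComponentsWithStats(m)
    for i in range(1,k):
        if st[i,4]<60: continue
        ys,xs=np.nonzero(l==i);W=np.array([ray(c,u,v,104)[:2] for u,v in zip(xs,ys)])
        mu=W.mean(0);w,V=np.linalg.eigh(np.cov((W-mu).T));d=V[:,1];d=d*np.sign(-d[0])
        print(n,st[i].tolist(),mu.round(1),"lever deg",(np.degrees(np.arctan2(d[1],d[0])-HY)%360-180).round(2),"by axis",np.degrees(np.arctan2(*(mu-[680.1,-101.7])[::-1])-HY)%360-180,(np.sqrt(12*w)).round(1))
c=cams.camera("top");t=cv2.resize(c["image"][80:260,240:480],None,fx=3,fy=3,interpolation=cv2.INTER_CUBIC);cv2.imwrite("pics/f7.png",t[:,:,::-1])
E
```

```text
t 18.85 grasp [ 495.3 -243.9  197.2] hood [ -98.6 -339.7] z [ 0.273  0.203 -0.94 ] yawdeg 36.98 F [0.8 0.2 0.4] gap 46.8 ff 0.0
top [416, 190, 29, 33, 300] [ 612.8 -150.1] lever deg 47.82 by axis 43.86217662836441 [13.8 68.3]
wrist [309, 45, 25, 98, 2031] [ 610.8 -155.5] lever deg 47.75 by axis 45.96602242596387 [15.  73.8]
```

View pics/f7.png

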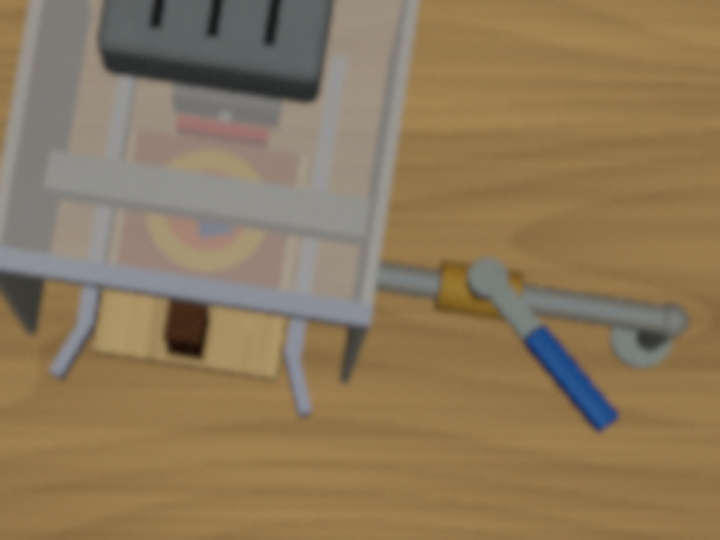

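The lever stands at about 45–47° by four estimates: jaw heading, grasp position, chord and sleeve direction. The carrier is still home with the red plate against its block at (222,128), and the arm is clear, so I'll hand the job in.

```bash
python3 -c "
from cell import job;print(job.sign_off())"
```

```text
the job is handed in; nothing more can be done
None
```

I slid the carrier fully home with the red buffer pressed in, then turned the valve lever to half open (about 45–47° by my measurements) and let go; the job is handed in at about 19 s on the clock, though on the way to the lane joint 6 read 2.554 against its 2.55 limit and the carrier was lifted about 19 mm.

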